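# Load the sample rack under the splash guard

## Task

Slide the tube rack that stands on the open bench into the empty lane of the loading dock, under the clear splash guard, grip block outward, until its nose is fully home against the lane's stop. Leave it standing flat in the lane, and do not tip it or disturb the two racks already loaded or the bottle, jar, beaker and dish standing about.

Things in the scene. Friction and masses are not known exactly. Their poses are not given: they have to be found in the camera images.
- rack: The grey plastic rack to load, the only one out on the bench: 130 long (x), 30 wide (y), 55 high, 0.14 to 0.28 kg. Origin: centre of the underside; +x is the nose, to go in first. The rear 40 mm (x -65 to -25) is a solid weighted grip block, full width and height; ahead of it four capped tubes, 18 wide, tops 92 up, at x -9, 11, 31, 50. Centre of mass: x about -34.
- rack_grip (a point): Centre of the grip block, 45 mm behind the rack's origin and 42 mm above its underside; axes as the rack's. Pinch across y, 30 mm wide.
- rack_nose (a point): Middle of the lower edge of the rack's nose, 65 mm ahead of its origin.
- lane_free: The empty one of three equal aluminium lanes side by side (94 mm apart) in the dock; which of the three is empty varies. A fixed channel 180 long (x), 58 wide over all, floor 5 thick, guide walls 8 wide, 18 high above the bench, 42 clear between them; open at -x. Origin: centre of its underside; +x points inward to the stop.
- lane_stop (a point): Middle of the stop's inner face at floor level: x 82 mm, height 5 mm in the lane's frame. The stop is 30 high. A rack that is home has its nose here, its origin at x 17 and its rear end at x -48 mm of the lane.
- lane_mouth (a point): Middle of the lane's open end at floor level, 90 mm before its origin.
- guard: Splash guard over the lanes: a fixed clear plate 330 wide (y), 5 thick, underside 150 above the bench, on two white side plates (y +-160, x 2 to 92). Origin: on the bench, at the middle lane's origin, axes as the lanes'. The plate reaches from x -34 (front edge, robot side) to x 96 mm.
- rack_a: Another such rack, already loaded in one of the two other lanes; leave alone. Origin as the rack's.
- rack_b: Another such rack, already loaded in the remaining lane; leave alone. Origin as the rack's.
- reagent: Dark brown bottle, 72 in diameter, 170 high, standing on the bench; leave alone. Origin: centre of its underside.
- dish: Pale, lidded flat dish, 62 in diameter, 14 high, on the bench between rack and dock; leave alone. Origin: centre of its underside.
- jar: White jar, 56 in diameter, 70 high, on the bench beyond the rack; leave alone. Origin: centre of its underside.
- beaker: Glass beaker, 70 in diameter, 90 high; leave alone. Origin: centre of its underside.
Things that resemble listed ones, but are neither listed nor needed, are in the scene too. Leave any blue or red look-alike of the lane_free alone.

How it is judged:
At the end, for the whole second after the job is handed in: The rack stands flat (within 3.4 degrees, underside on the lane floor, its nose less than 5 mm above it) in the empty lane, both its nose and its grip block within 12 mm of the lane's middle, grip block outward, nose within 10 mm of the stop, released and at rest (x of rack_nose in the frame of lane_free between 0.072 and 0.087 m and y of rack_nose in the frame of lane_free between -0.012 and 0.012 m and y of rack_grip in the frame of lane_free between -0.012 and 0.012 m and x of rack_grip in the frame of lane_free below 0 m and z of rack_nose in the frame of lane_free below 0.01 m and angle between rack's own z axis and vertical below 0.06 rad and linear speed of rack below 0.02 m/s); the robot touches nothing.
It fails at once if the rack is tipped more than 35 degrees (angle between rack's own z axis and vertical above 0.61 rad).
It fails at once if a rack already loaded is shifted more than 15 mm (distance of any of rack_a, rack_b from where it was at the start of the episode above 0.015 m).
It fails at once if a bottle, jar, beaker or dish is shifted more than 30 mm (distance of any of reagent, dish, jar, beaker from where it was at the start of the episode above 0.03 m).
It also fails if it takes over 51 s, if anything falls off the work surface, if the arm or the gripper's body presses on something with over 40 N, if the wrist force passes 120 N, or if a joint passes its speed limit or range.

## Robot

A 7-joint arm with a two-finger parallel gripper is mounted at the origin on the work surface. World frame = base frame: x ahead of the robot, y to its left, z up, the work surface at z = 0. Lengths are in m, angles in rad, forces in N, time in s.
With the tool pointing down it reaches from about 0.35 to 0.9 m from the base axis. Payload 19.9 kg.
Tool frame: the origin (TCP) lies at the very end of the fingers, on their centre line; the grasp point (between the pads) lies 19 mm behind it; z points along the fingers, y is the line along which they close (so a half turn about z gives the same grasp; the last joint's range is limited). The gripper opens to 94 mm and grips with 3 to 60 N. Pads are 16 mm wide; open, the fingers measure 119 mm over their backs; the gripper's body (75 mm by 177 mm) begins 78 mm behind the grasp point.
Start: joints at [-1.304, 0.417, -0.01, 1.614, 0.005, 1.111, -0.053], TCP at [0.19, 0.595, 0.166] pointing down, gripper open.
Joint ranges: [-2.81, 2.81], [-0.39, 2.02], [-1.27, 1.25], [0.06, 2.57], [-1.19, 4.33], [0.19, 2], [-2.82, 2.82]. Speed limits (rad/s): [1.89, 1.89, 2.39, 2.39, 3.01, 3.01, 3.01].

## Interface

Orientations are given as a 3x3 rotation matrix whose columns are the frame's x, y, z axes.
In Python, from bench import monitor, get_image, robot gives the robot as it stands.
- The arm moves only by the tool send_rows, never from a script. Its argument "targets" is a list of rows, each an object with "turn": the turn, a rotation vector about the tool's x, y, z in degrees, a list of three; "translation": the shift along the tool's x, y, z in m, a list of three; "jaw": the closure, from -1 (fully open) to 1 (shut). A call has 1 to 5 rows; each row shifts and turns the commanded pose from where the row before left it, along the tool's axes as they then stand; what a row does not reach is not made up. A row lasts 1/10 s, in which the tool goes at most 50 mm and 8.59 degrees, less where a joint would pass 70% of its speed; a pose out of reach is approached as far as the arm can. A call is refused whole if a number of a shift passes 0.05 or a number of a turn 8.59, either way. A call with a gripper value outside its range is refused whole. The fingers move at their own pace and stop on an object; the grip force is fixed at half the most. Time passes only in rows, so rows that do not move let the fingers close. It gives the time, the measured TCP pose, the force, the opening and the grip force at its end, in the units of the state.
- monitor.get_obs(): the state, without advancing time (a new reading comes with each control period).
- get_image(name): name is "scene" or "top" or "wrist"; returns a dict with "image" (420x560x3 uint8, red, green, blue), "depth" (420x560 float32, m along the optical axis (not along the pixel's ray), 0 where there is no reading), "intrinsics" (3x3 intrinsics, pixels), "T" (4x4, takes a point from camera to world coordinates); the wrist camera has in their place "T_tool_cam" (4x4, takes a point from camera to tool coordinates, whose origin is the TCP and whose axes are the flange's). Camera axes: x right, y down, z forward; pixel columns grow to the right and rows downward; lengths in m; the calibration is good to about 2 mm. A picture is of the moment at which its call begins: read the wrist's pose just before it.
- robot.job_done(): hands the job in; it is judged then, once.
The state is a dict: "clock": time; "joint_pos": joint angles; "qd": joint speeds; "joint_torque": joint torques, N m; "eef_pos": TCP position; "eef_rot": TCP orientation; "contact_force": force on the tool from outside, world axes, zero at the start; "ft_torque": the same for the moment, N m; "gripper_width": finger opening in m; "grasp_force": force on a finger pad.
Only numpy, scipy, OpenCV 4.12 (cv2) and the standard library are available. Lean on these libraries where they do the work, as an engineer would, in place of code of your own. Each camera call takes 0.05 s, during which the arm holds its last target. There are 200 camera calls.

## Working session

There is one attempt and no reset: what is moved stays moved. The work goes in short steps, Python scripts to look and compute and a tool call to move; the robot and the scene stay as the last step left them, time stands still between calls to the robot, and variables do not carry over. Pictures are saved under pics/ and viewed, at most 10 in all, crops included, and the job is handed in when it is done.

Besides the shell and the picture viewer there is one more tool, called after "Call:" by a JSON object that holds its "op" and its "data", one argument or row to a line. send_rows: Moves the arm, as the interface text tells. Its arguments: {"type":"object","properties":{"targets":{"type":"array"}},"required":["targets"]}

```bash
mkdir -p pics; ls; cat > h.py <<'E'
import numpy as np, cv2
from bench import monitor, get_image, robot
def cloud(d):
    K=d["intrinsics"];z=d["depth"];v,u=np.mgrid[:z.shape[0],:z.shape[1]]
    P=np.stack([(u-K[0,2])/K[0,0]*z,(v-K[1,2])/K[1,1]*z,z],-1)
    T=d["T"]; return P@T[:3,:3].T+T[:3,3]
E
python3 - <<'E'
from h import *
import pickle
o=monitor.get_obs();print(o)
D={n:get_image(n) for n in("scene","top")}
pickle.dump(D,open("d0.pkl","wb"))
for n,d in D.items():
    cv2.imwrite(f"pics/{n}0.png",cv2.resize(d["image"],(800,600))[:,:,::-1]); print(n,d["T"],d["intrinsics"])
E
```

```text
pics
{'clock': 0.0, 'joint_pos': array([-1.30347287,  0.41795536, -0.01034313,  1.61419219,  0.00467532,
        1.11067919, -0.05297719]), 'qd': array([-0.00076649, -0.00019424,  0.00059145, -0.00082614, -0.00043404,
       -0.00063732,  0.0016409 ]), 'joint_torque': array([-7.86879154e-04, -8.51279426e+01,  6.38323724e-01, -4.25991082e+01,
       -4.89628874e-02,  1.87769788e-02,  9.45694501e-05]), 'eef_pos': array([0.18981492, 0.59502777, 0.16572916]), 'eef_rot': array([[-9.52709107e-01,  3.03883624e-01, -3.17294678e-04],
       [ 3.03883785e-01,  9.52708393e-01, -1.16756904e-03],
       [-5.25158069e-05, -1.20877436e-03, -9.99999268e-01]]), 'contact_force': array([0.12532802, 0.35443799, 0.27562749]), 'ft_torque': array([-0.06104633, -0.02272732, -0.04207047]), 'grasp_force': 0.0, 'gripper_width': 0.09383486789873015}
scene [[ 0.76206631 -0.49589212  0.41634835  0.15475655]
 [-0.64745507 -0.59108469  0.48106218 -0.37819333]
 [ 0.00754219 -0.63616813 -0.77151359  0.80668005]
 [ 0.          0.          0.          1.        ]] [[397.09167141   0.         284.24894984]
 [  0.         397.09167141 205.66862108]
 [  0.           0.           1.        ]]
top [[ 0.02695668 -0.99830984  0.05148586  0.49869817]
 [-0.99963532 -0.02683828  0.00298971  0.09367995]
 [-0.00160286 -0.05154767 -0.99866925  1.39327724]
 [ 0.          0.          0.          1.        ]] [[456.31646041   0.         283.06331527]
 [  0.         456.31646041 212.94446342]
 [  0.           0.           1.        ]]
```

View pics/scene0.png

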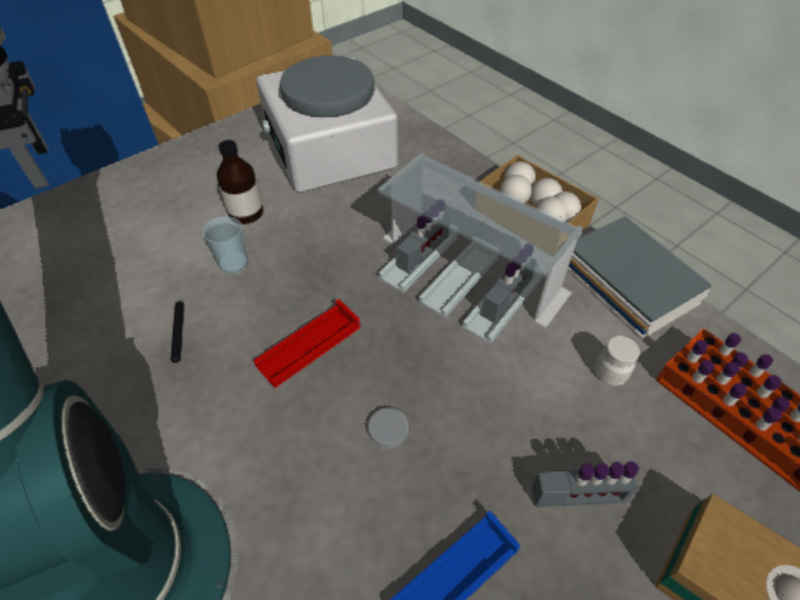

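View pics/top0.png

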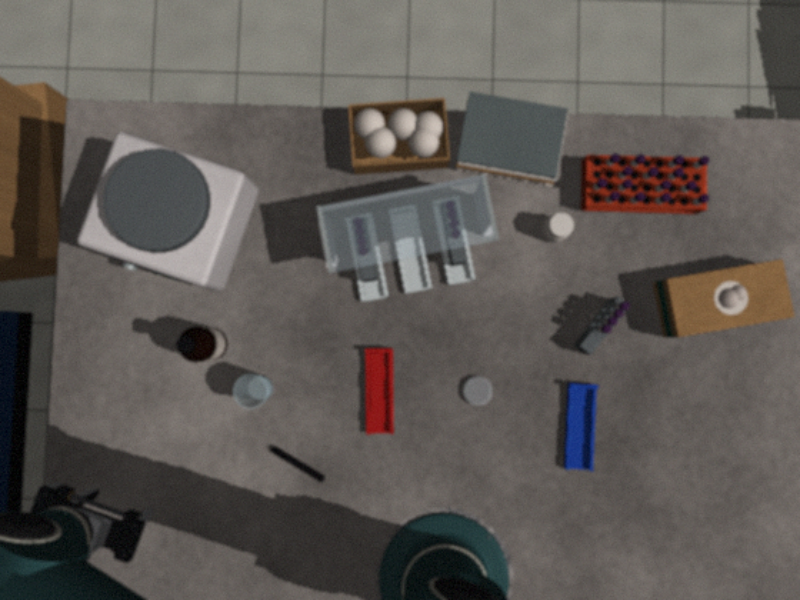

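Scene picture: the lone grey rack is at (585,487) in scene0 and (603,325) in top0, with its grip block at the lower-left end in top0. The dock has lanes at (368,255), (410,250) and (455,240) in top0. The middle one is empty. The red (378,390) and blue (580,425) channels are look-alikes and stay untouched.

```bash
python3 - <<'E'
from h import *
import pickle
D=pickle.load(open("d0.pkl","rb"))
d=D["top"];im=d["image"];hsv=cv2.cvtColor(im,cv2.COLOR_RGB2HSV)
def region(d,u0,u1,v0,v1):
    m=np.zeros(d["depth"].shape,bool); m[int(v0*.7):int(v1*.7),int(u0*.7):int(u1*.7)]=1; return m
for n,(r) in {"top":(540,640,285,365),"scene":(510,650,440,520)}.items():
    d=D[n];P=cloud(d);m=region(d,*r)&(d["depth"]>0)
    Z=P[...,2];print(n,np.percentile(Z[m],[1,10,30,50,90,99]))
    for lo,hi in((.045,.062),(.08,.1),(.03,.1)):
        q=P[m&(Z>lo)&(Z<hi)]
        if len(q)<5: print("few",len(q));continue
        print(lo,hi,len(q),q.mean(0).round(4)); r=cv2.minAreaRect((q[:,:2]*1000).astype(np.float32)); print(r)
# lane: depth heights sampled along top image
P=cloud(D["top"]);m=region(D["top"],310,500,170,305);Z=P[...,2]
for lo,hi in((.003,.009),(.012,.025),(.045,.065),(.08,.1),(.14,.165)):
    q=P[m&(Z>lo)&(Z<hi)]; print(lo,hi,len(q),q.mean(0).round(4) if len(q) else "", cv2.minAreaRect((q[:,:2]*1000).astype(np.float32)) if len(q)>4 else "")
for name,(u,v) in dict(jar=(560,226),dish=(477,390),reag=(200,343),beak=(252,390),blue=(580,425),red=(378,390)).items(): print(name,P[int(v*.7),int(u*.7)].round(3))
for n,r in {"top":(310,500,170,305),"scene":(370,590,150,350)}.items():
    im=D[n]["image"][int(r[2]*.7):int(r[3]*.7),int(r[0]*.7):int(r[1]*.7),::-1]
    cv2.imwrite(f"pics/c_{n}.png",cv2.resize(im,None,fx=3.8,fy=3.8,interpolation=cv2.INTER_CUBIC)); print(im.shape)
a,b=[cv2.resize(cv2.imread(f"pics/c_{n}.png"),(400,400)) for n in("top","scene")]
c=D["top"]["image"][195:260,370:460,::-1]
cv2.imwrite("pics/dock.png",np.hstack([a,b]))
cv2.imwrite("pics/dockt.png",cv2.imread("pics/c_top.png"))
E
```

```text
top [-0.00793232 -0.0047468  -0.00236179 -0.000594    0.05202917  0.09183352]
0.045 0.062 320 [ 0.5285 -0.3031  0.0536]
((537.1398315429688, -314.55999755859375), (31.555479049682617, 131.1967010498047), 53.195640563964844)
0.08 0.1 139 [ 0.553  -0.3255  0.0897]
((552.9928588867188, -326.28009033203125), (17.783206939697266, 73.81690979003906), 52.54969024658203)
0.03 0.1 518 [ 0.5363 -0.3095  0.0637]
((537.1398315429688, -314.55999755859375), (31.555479049682617, 131.1967010498047), 53.195640563964844)
scene [-0.00245349 -0.0008158   0.00047133  0.00152334  0.0581697   0.09336881]
0.045 0.062 791 [ 0.5235 -0.312   0.0548]
((536.6067504882812, -316.6138916015625), (30.198623657226562, 131.2465362548828), 52.41654586791992)
0.08 0.1 372 [ 0.5516 -0.3289  0.0905]
((553.0673217773438, -328.3757019042969), (17.93871307373047, 75.34679412841797), 52.623687744140625)
0.03 0.1 1386 [ 0.5317 -0.3175  0.0646]
((536.8018188476562, -316.396728515625), (30.267539978027344, 131.21585083007812), 52.75273895263672)
0.003 0.009 755 [0.6769 0.0892 0.005 ] ((718.2271728515625, 102.352294921875), (290.4508056640625, 406.42742919921875), 1.5373790264129639)
0.012 0.025 431 [0.6642 0.0814 0.0169] ((721.1417846679688, 60.93651580810547), (282.1425476074219, 288.93707275390625), 1.7451127767562866)
0.045 0.065 208 [0.6536 0.0785 0.0576] ((653.0179443359375, 81.93946838378906), (29.64285659790039, 220.20005798339844), 12.566226959228516)
0.08 0.1 0  
0.14 0.165 5696 [0.7199 0.0954 0.1535] ((720.4491577148438, 95.4161376953125), (131.10687255859375, 330.3226623535156), 12.577425003051758)
jar [ 0.736 -0.216  0.07 ]
dish [ 0.393 -0.058  0.007]
reag [0.478 0.49  0.132]
beak [0.379 0.418 0.001]
blue [ 0.326 -0.28   0.004]
red [0.387 0.15  0.011]
(95, 133, 3)
(139, 154, 3)
```

View pics/dockt.png

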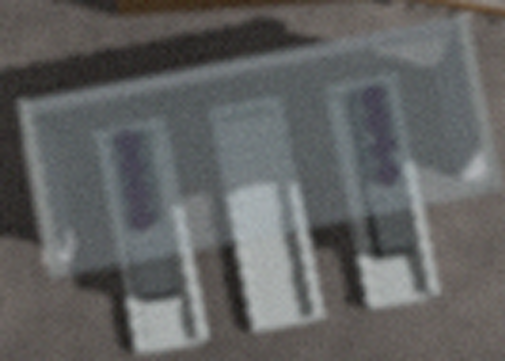

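```bash
cat >> h.py <<'E'
from scipy.spatial.transform import Rotation as Ro
def pose(G,yaw,tilt):
    """TCP position and rotation for grasp point G, heading yaw, tilt (deg)"""
    a,t=np.radians([yaw,tilt]); h=np.array([np.cos(a),np.sin(a),0]); y=np.array([-h[1],h[0],0])
    z=np.sin(t)*h-np.cos(t)*np.array([0,0,1]); return np.array(G)+.019*z,np.c_[np.cross(y,z),y,z]
def plan(G,yaw,tilt):
    o=monitor.get_obs();p,R=pose(G,yaw,tilt);C=o["eef_rot"]
    rv=np.degrees(Ro.from_matrix(C.T@R).as_rotvec());d=C.T@(p-o["eef_pos"])
    n=max(1,int(np.ceil(max(np.abs(rv).max()/8.5,np.linalg.norm(rv)/8.5,np.linalg.norm(d)/.049))))
    dw=p-o["eef_pos"];rows=[]
    for i in range(n):
        Ri=C@Ro.from_rotvec(np.radians(rv)*i/n).as_matrix(); rows.append((Ri.T@dw/n).round(4).tolist())
    print("t",o["clock"].round(2),"q",o["joint_pos"].round(2),"F",o["contact_force"].round(1),"w",o["gripper_width"].round(4))
    print("total shift",d.round(4),"turn",rv.round(2),"rows",n,"turn/row",(rv/n).round(2)); print(*rows,sep="\n")
E
python3 - <<'E'
from h import *
import pickle
D=pickle.load(open("d0.pkl","rb"))
o=np.array([.6901,.0887]);a=np.radians(12.57);X=np.array([np.cos(a),np.sin(a)]);Y=np.array([-X[1],X[0]])
for n in D:
    P=cloud(D[n]);q=P.reshape(-1,3);x=(q[:,:2]-o)@X;y=(q[:,:2]-o)@Y;z=q[:,2]
    m=(x>-110)&(abs(y)<.045)&(x<-.04)&(z>.013)&(z<.024)&(x>-.12)
    for s in(-1,1):
        k=m&(y*s>0);print(n,"wall",s,k.sum(),np.median(y[k]).round(4),np.percentile(y[k],[3,97]).round(4),"xmin",np.percentile(x[k],2).round(4), "slope",np.polyfit(x[k],y[k],1).round(4))
    m=(abs(y)<.035)&(x<-.04)&(x>-.12)&(z>.003)&(z<.024);r=cv2.minAreaRect((np.c_[x,y][m]*1000).astype(np.float32));print(n,"lane",r)
    m=(abs(y)<.16)&(x>-.1)&(x<.1)&(z>.14)&(z<.165);print("plate",cv2.minAreaRect((np.c_[x,y][m]*1000).astype(np.float32)))
    for s in(-1,1):
        m=(abs(y-s*.094)<.03)&(x<.0)&(z>.045)&(z<.065);k=np.c_[x,y][m];print("block",s,len(k),np.percentile(k,[2,98],axis=0).round(4).tolist())
plan([.42,.1,.25],10,0)
E
```

```text
scene wall -1 63 -0.0278 [-0.0314 -0.0235] xmin -0.0903 slope [ 0.0083 -0.0269]
scene wall 1 63 0.0225 [0.0188 0.0275] xmin -0.0901 slope [-0.0016  0.0223]
scene lane ((-78.77693176269531, -1.5018157958984375), (60.172176361083984, 77.03034973144531), 89.59815979003906)
plate ((30.931900024414062, -0.059417724609375), (134.74974060058594, 319.96295166015625), 0.21076878905296326)
block -1 268 [[-0.0534, -0.1099], [-0.0016, -0.0809]]
block 1 230 [[-0.0533, 0.0784], [-0.0012, 0.1087]]
top wall -1 43 -0.0252 [-0.0291 -0.0214] xmin -0.0883 slope [ 0.0005 -0.0252]
top wall 1 38 0.0248 [0.0213 0.0284] xmin -0.0898 slope [-0.0201  0.0237]
top lane ((-79.97766876220703, -0.6717910766601562), (81.6265640258789, 60.280479431152344), 3.3547072410583496)
plate ((31.08336639404297, 0.0398712158203125), (131.1068878173828, 319.7530212402344), 0.007394408341497183)
block -1 108 [[-0.0523, -0.1074], [-0.0233, -0.0784]]
block 1 148 [[-0.6271, 0.0671], [-0.0242, 0.1201]]Traceback (most recent call last):
  File "<stdin>", line 14, in <module>
  File "h.py", line 19, in plan
    print("t",o["clock"].round(2),"q",o["joint_pos"].round(2),"F",o["contact_force"].round(1),"w",o["gripper_width"].round(4))
              ^^^^^^^^^^^^^^^^
AttributeError: 'float' object has no attribute 'round'
```

Call:
{"op": "send_rows", "data": {
  "targets": [
    {"turn": [0,0,0],"translation": [-0.03,-0.033,-0.017],"jaw": -1},
    {"turn": [0,0,0],"translation": [-0.03,-0.033,-0.017],"jaw": -1},
    {"turn": [0,0,0],"translation": [-0.03,-0.033,-0.017],"jaw": -1},
    {"turn": [0,0,0],"translation": [-0.03,-0.033,-0.017],"jaw": -1},
    {"turn": [0,0,0],"translation": [-0.03,-0.033,-0.017],"jaw": -1}
  ]
}}

```text
clock: 0.6
eef_pos: [0.2831, 0.3907, 0.2518]
eef_rot: [[-0.953, 0.304, -0.0], [0.304, 0.953, -0.0], [0.0, -0.0, -1.0]]
contact_force: [0.2, 0.1, 0.6]
gripper_width: 0.0937
grasp_force: 0.0
```

```bash
sed -i 's/o\["clock"\].round(2)/round(float(o["clock"]),2)/; s/o\["gripper_width"\].round(4)/round(float(o["gripper_width"]),4)/' h.py
python3 - <<'E'
from h import *
print(monitor.get_obs()["eef_pos"])
a=np.radians(-37.3);h=np.array([np.cos(a),np.sin(a),0]);O=np.array([.537,-.3155,0]);G=O-.044*h+[0,0,.042]
pre=G-.10*(np.sin(np.radians(40))*h-[0,0,np.cos(np.radians(40))]);print(G,pre)
plan(pre+[0,0,.06],-37.3,40)
E
```

```text
[0.28306053 0.39072557 0.25178583]
[ 0.50199917 -0.28883651  0.042     ] [ 0.45086712 -0.24988433  0.11860444]
t 0.6 q [-1.08  0.08  0.08  1.85 -0.01  1.21  0.26] F [0.2 0.1 0.6] w 0.0937
total shift [-0.3661 -0.5634  0.0878] turn [  6.82 -39.61  18.81] rows 14 turn/row [ 0.49 -2.83  1.34]
[-0.0262, -0.0402, 0.0063]
[-0.0267, -0.0396, 0.0079]
[-0.0272, -0.0389, 0.0096]
[-0.0276, -0.0381, 0.0113]
[-0.0279, -0.0374, 0.013]
[-0.0281, -0.0366, 0.0147]
[-0.0282, -0.0358, 0.0164]
[-0.0281, -0.035, 0.018]
[-0.028, -0.0342, 0.0197]
[-0.0278, -0.0333, 0.0214]
[-0.0275, -0.0325, 0.023]
[-0.027, -0.0317, 0.0247]
[-0.0265, -0.0308, 0.0262]
[-0.0259, -0.03, 0.0278]
```

Call:
{"op": "send_rows", "data": {
  "targets": [
    {"turn": [0.5,-2.8,1.3],"translation": [-0.034,-0.034,0.0],"jaw": -1},
    {"turn": [0.5,-2.8,1.3],"translation": [-0.034,-0.034,0.002],"jaw": -1},
    {"turn": [0.5,-2.8,1.3],"translation": [-0.034,-0.034,0.004],"jaw": -1},
    {"turn": [0.5,-2.8,1.3],"translation": [-0.034,-0.034,0.006],"jaw": -1},
    {"turn": [0.5,-2.8,1.3],"translation": [-0.034,-0.034,0.008],"jaw": -1}
  ]
}}

```text
clock: 1.1
eef_pos: [0.3849, 0.1717, 0.2506]
eef_rot: [[-0.885, 0.414, 0.212], [0.395, 0.91, -0.128], [-0.246, -0.03, -0.969]]
contact_force: [1.8, 0.4, 0.2]
gripper_width: 0.0942
grasp_force: 0.0
```

```bash
python3 - <<'E'
from h import *
print(monitor.get_obs()["eef_pos"])
plan([.451,-.25,.18],-37.3,40)
E
```

```text
[0.38490931 0.17167138 0.25058586]
t 1.1 q [-0.94 -0.13  0.21  2.08  0.3   1.13  0.3 ] F [1.8 0.4 0.2] w 0.0942
total shift [-0.2157 -0.3564  0.1534] turn [  4.37 -25.47  12.28] rows 10 turn/row [ 0.44 -2.55  1.23]
[-0.0216, -0.0356, 0.0153]
[-0.0216, -0.0351, 0.0166]
[-0.0216, -0.0345, 0.0178]
[-0.0215, -0.0339, 0.019]
[-0.0214, -0.0332, 0.0202]
[-0.0211, -0.0326, 0.0214]
[-0.0209, -0.032, 0.0226]
[-0.0205, -0.0314, 0.0238]
[-0.0201, -0.0308, 0.0249]
[-0.0196, -0.0302, 0.026]
```

Call:
{"op": "send_rows", "data": {
  "targets": [
    {"turn": [0.4,-2.5,1.2],"translation": [-0.029,-0.034,0.011],"jaw": -1},
    {"turn": [0.4,-2.5,1.2],"translation": [-0.029,-0.034,0.013],"jaw": -1},
    {"turn": [0.4,-2.5,1.2],"translation": [-0.028,-0.034,0.015],"jaw": -1},
    {"turn": [0.4,-2.5,1.2],"translation": [-0.028,-0.034,0.017],"jaw": -1},
    {"turn": [0.4,-2.5,1.2],"translation": [-0.028,-0.034,0.019],"jaw": -1}
  ]
}}

```text
clock: 1.6
eef_pos: [0.449, -0.0525, 0.2316]
eef_rot: [[-0.772, 0.511, 0.377], [0.446, 0.859, -0.251], [-0.452, -0.025, -0.892]]
contact_force: [1.1, -0.0, 0.4]
gripper_width: 0.094
grasp_force: 0.0
```

```bash
python3 - <<'E'
from h import *
print(monitor.get_obs()["eef_pos"])
plan([.451,-.25,.15],-37.3,40)
E
```

```text
[ 0.44903887 -0.05247218  0.23164115]
t 1.6 q [-0.73 -0.27  0.42  2.28  0.62  0.89  0.39] F [ 1.1 -0.   0.4] w 0.094
total shift [-0.057  -0.1676  0.1415] turn [  2.41 -13.     6.26] rows 5 turn/row [ 0.48 -2.6   1.25]
[-0.0114, -0.0335, 0.0283]
[-0.0108, -0.033, 0.0291]
[-0.0102, -0.0326, 0.0298]
[-0.0095, -0.0321, 0.0306]
[-0.0088, -0.0316, 0.0312]
```

Call:
{"op": "send_rows", "data": {
  "targets": [
    {"turn": [0,0,1.2],"translation": [-0.02,-0.022,0.015],"jaw": -1},
    {"turn": [0,0,1.2],"translation": [-0.02,-0.022,0.015],"jaw": -1},
    {"turn": [0,0,1.2],"translation": [-0.02,-0.022,0.015],"jaw": -1},
    {"turn": [0,0,1.2],"translation": [-0.02,-0.022,0.015],"jaw": -1}
  ]
}}

```text
clock: 2.0
eef_pos: [0.485, -0.1795, 0.2153]
eef_rot: [[-0.727, 0.575, 0.376], [0.518, 0.818, -0.25], [-0.452, 0.013, -0.892]]
contact_force: [1.3, 0.5, -1.1]
gripper_width: 0.094
grasp_force: 0.0
```

```bash
python3 - <<'E'
from h import *
o=monitor.get_obs();print(o["eef_pos"],o["qd"].round(2))
plan([.475,-.268,.15],-37.3,33)
E
```

```text
[ 0.48501541 -0.17949907  0.21528181] [ 0.09  0.34  0.9  -0.19 -0.44 -0.54  0.94]
t 2.0 q [-0.65 -0.18  0.74  2.23  0.54  0.69  0.7 ] F [ 1.3  0.5 -1.1] w 0.094
total shift [-0.0111 -0.0796  0.0955] turn [ 1.75 -6.15  1.55] rows 3 turn/row [ 0.58 -2.05  0.52]
[-0.0037, -0.0265, 0.0318]
[-0.0028, -0.0262, 0.0322]
[-0.0019, -0.0258, 0.0326]
```

Call:
{"op": "send_rows", "data": {
  "targets": [
    {"turn": [0.5,-1.5,0.4],"translation": [-0.003,-0.02,0.024],"jaw": -1},
    {"turn": [0.5,-1.5,0.4],"translation": [-0.003,-0.02,0.024],"jaw": -1},
    {"turn": [0.4,-1.5,0.4],"translation": [-0.002,-0.02,0.024],"jaw": -1},
    {"turn": [0.4,-1.6,0.4],"translation": [-0.002,-0.02,0.024],"jaw": -1},
    {"turn": [0,0,0],"translation": [0,0,0],"jaw": -1}
  ]
}}

```text
clock: 2.5
eef_pos: [0.4808, -0.2769, 0.1333]
eef_rot: [[-0.669, 0.609, 0.427], [0.509, 0.793, -0.333], [-0.542, -0.005, -0.84]]
contact_force: [-0.1, 0.8, 0.3]
gripper_width: 0.094
grasp_force: 0.0
```

```bash
python3 - <<'E'
from h import *
o=monitor.get_obs();print(o["eef_pos"])
d=get_image("wrist");cv2.imwrite("pics/w1.png",d["image"][:,:,::-1])
print(d["T_tool_cam"].round(3).tolist())
T=np.eye(4);T[:3,:3]=o["eef_rot"];T[:3,3]=o["eef_pos"];d["T"]=T@d["T_tool_cam"]
P=cloud(d).reshape(-1,3);m=(P[:,2]>.045)&(P[:,2]<.062)&(np.hypot(P[:,0]-.537,P[:,1]+.3155)<.08)
print(m.sum(),cv2.minAreaRect((P[m,:2]*1000).astype(np.float32)))
m=(P[:,2]>.08)&(P[:,2]<.1)&(np.hypot(P[:,0]-.537,P[:,1]+.3155)<.08)
print(m.sum(),cv2.minAreaRect((P[m,:2]*1000).astype(np.float32)))
a=np.radians(-37.3);G=np.array([.537-.046*np.cos(a),-.3155-.046*np.sin(a),.042])
plan(G,-37.3,33)
E
```

```text
[ 0.48078541 -0.27691664  0.13327873]
[[-0.001, -0.964, -0.265, 0.077], [1.0, -0.001, 0.0, 0.001], [-0.0, -0.265, 0.964, -0.219], [0.0, 0.0, 0.0, 1.0]]
2494 ((537.4766235351562, -313.1143493652344), (30.04727554321289, 132.4052734375), 52.92283248901367)
1111 ((552.74169921875, -324.7571716308594), (17.977169036865234, 76.52629852294922), 53.02234649658203)
t 2.55 q [-0.52  0.08  0.92  2.34  0.42  0.22  0.91] F [-0.4 -0.5  0.3] w 0.0941
total shift [0.0314 0.0026 0.1087] turn [-0.28 -0.21  0.  ] rows 3 turn/row [-0.09 -0.07  0.  ]
[0.0105, 0.0009, 0.0362]
[0.0105, 0.0008, 0.0362]
[0.0106, 0.0007, 0.0362]
```

View pics/w1.png

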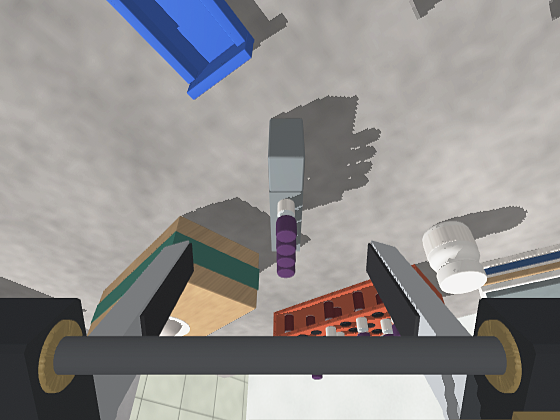

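```bash
python3 - <<'E'
from h import *
a=np.radians(-37.1);G=np.array([.5373-.05*np.cos(a),-.314-.05*np.sin(a),.041])
plan(G,-37.1,25)
plan(G+[0,0,.035],-37.1,25)
E
```

```text
t 2.55 q [-0.52  0.08  0.92  2.34  0.42  0.22  0.91] F [-0.4 -0.5  0.3] w 0.0941
total shift [0.0385 0.0038 0.1068] turn [-0.38  7.79 -0.19] rows 3 turn/row [-0.13  2.6  -0.06]
[0.0128, 0.0013, 0.0356]
[0.0112, 0.0012, 0.0361]
[0.0096, 0.0011, 0.0366]
t 2.55 q [-0.52  0.08  0.92  2.34  0.42  0.22  0.91] F [-0.4 -0.5  0.3] w 0.0941
total shift [0.0196 0.0037 0.0774] turn [-0.38  7.79 -0.19] rows 2 turn/row [-0.19  3.9  -0.1 ]
[0.0098, 0.0018, 0.0387]
[0.0071, 0.0017, 0.0393]
```

Call:
{"op": "send_rows", "data": {
  "targets": [
    {"turn": [-0.1,3.9,0],"translation": [0.007,0.001,0.01],"jaw": -1},
    {"turn": [-0.1,3.9,0],"translation": [0.007,0.001,0.02],"jaw": -1},
    {"turn": [0,0,0],"translation": [0.003,0.001,0.024],"jaw": -1},
    {"turn": [0,0,0],"translation": [0.003,0.001,0.024],"jaw": -1},
    {"turn": [0,0,0],"translation": [0,0,0],"jaw": -1}
  ]
}}

```text
clock: 3.05
eef_pos: [0.4995, -0.2844, 0.064]
eef_rot: [[-0.713, 0.607, 0.352], [0.542, 0.795, -0.274], [-0.446, -0.005, -0.895]]
contact_force: [-0.1, -0.4, 0.1]
gripper_width: 0.0939
grasp_force: 0.0
```

```bash
python3 - <<'E'
from h import *
a=np.radians(-37.1);G=np.array([.5373-.05*np.cos(a),-.314-.05*np.sin(a),.041])
plan(G,-37.1,25)
E
```

```text
t 3.05 q [-0.15  0.3   0.6   2.26 -0.28  0.19  1.58] F [-0.1 -0.4  0.1] w 0.0939
total shift [ 0.0126 -0.0006  0.0387] turn [-0.35  1.46 -0.12] rows 1 turn/row [-0.35  1.46 -0.12]
[0.0126, -0.0006, 0.0387]
```

Call:
{"op": "send_rows", "data": {
  "targets": [
    {"turn": [-0.2,0.7,0],"translation": [0.006,0,0.015],"jaw": -1},
    {"turn": [-0.2,0.7,0],"translation": [0.006,0,0.015],"jaw": -1},
    {"turn": [0,0,0],"translation": [0,0,0.008],"jaw": -1},
    {"turn": [0,0,0],"translation": [0,0,0],"jaw": -1}
  ]
}}

```text
clock: 3.45
eef_pos: [0.5045, -0.2868, 0.0336]
eef_rot: [[-0.72, 0.603, 0.344], [0.546, 0.797, -0.257], [-0.429, 0.002, -0.903]]
contact_force: [0.7, 0.1, 0.6]
gripper_width: 0.0942
grasp_force: 0.0
```

```bash
python3 - <<'E'
from h import *
a=np.radians(-37.1);G=np.array([.5373-.05*np.cos(a),-.314-.05*np.sin(a),.041])
plan(G,-37.1,25)
E
```

```text
t 3.45 q [-0.18  0.41  0.67  2.25 -0.84  0.19  2.12] F [0.7 0.1 0.6] w 0.0942
total shift [ 0.0037 -0.0019  0.0091] turn [ 0.11  0.43 -0.06] rows 1 turn/row [ 0.11  0.43 -0.06]
[0.0037, -0.0019, 0.0091]
```

```bash
python3 - <<'E'
from h import *
a=np.radians(-37.1);G=np.array([.5373-.046*np.cos(a),-.314-.046*np.sin(a),.041])
plan(G,-37.1,12)
E
```

```text
t 3.45 q [-0.18  0.41  0.67  2.25 -0.84  0.19  2.12] F [0.7 0.1 0.6] w 0.0942
total shift [ 0.0043 -0.0019  0.0103] turn [ 0.12 13.43 -0.05] rows 2 turn/row [ 0.06  6.71 -0.03]
[0.0022, -0.001, 0.0051]
[0.0015, -0.001, 0.0054]
```

Call:
{"op": "send_rows", "data": {
  "targets": [
    {"turn": [0,4.5,0],"translation": [0.001,-0.0005,0.003],"jaw": -1},
    {"turn": [0,4.5,0],"translation": [0.001,-0.0005,0.003],"jaw": -1},
    {"turn": [0,4.4,0],"translation": [0.001,-0.0005,0.004],"jaw": -1},
    {"turn": [0,0,0],"translation": [0,0,0],"jaw": -1}
  ]
}}

```text
clock: 3.85
eef_pos: [0.504, -0.2905, 0.024]
eef_rot: [[-0.779, 0.605, 0.164], [0.591, 0.796, -0.127], [-0.207, -0.002, -0.978]]
contact_force: [-0.2, -0.0, 0.7]
gripper_width: 0.0939
grasp_force: 0.0
```

```bash
python3 - <<'E'
from h import *
a=np.radians(-37.1);G=np.array([.5373-.046*np.cos(a),-.314-.046*np.sin(a),.041])
plan(G,-37.1,12)
E
```

```text
t 3.85 q [-0.22  0.56  0.84  2.05 -0.71  0.59  1.99] F [-0.2 -0.   0.7] w 0.0939
total shift [0.0016 0.0013 0.0013] turn [-0.13 -0.06 -0.09] rows 1 turn/row [-0.13 -0.06 -0.09]
[0.0016, 0.0013, 0.0013]
```

Good pose; joints have margin. Close.

Call:
{"op": "send_rows", "data": {
  "targets": [
    {"turn": [0,0,0],"translation": [0.0015,0.001,0.001],"jaw": 1},
    {"turn": [0,0,0],"translation": [0,0,0],"jaw": 1},
    {"turn": [0,0,0],"translation": [0,0,0],"jaw": 1},
    {"turn": [0,0,0],"translation": [0,0,0],"jaw": 1},
    {"turn": [0,0,0],"translation": [0,0,0],"jaw": 1}
  ]
}}

```text
clock: 4.35
eef_pos: [0.5026, -0.288, 0.0212]
eef_rot: [[-0.778, 0.605, 0.167], [0.592, 0.796, -0.125], [-0.208, 0.001, -0.978]]
contact_force: [0.2, -0.1, 0.9]
gripper_width: 0.0577
grasp_force: 0.0
```

Call:
{"op": "send_rows", "data": {
  "targets": [
    {"turn": [0,0,0],"translation": [0,0,0],"jaw": 1},
    {"turn": [0,0,0],"translation": [0,0,0],"jaw": 1},
    {"turn": [0,0,0],"translation": [0,0,0],"jaw": 1}
  ]
}}

```text
clock: 4.65
eef_pos: [0.5027, -0.2882, 0.021]
eef_rot: [[-0.779, 0.605, 0.166], [0.592, 0.796, -0.125], [-0.208, 0.001, -0.978]]
contact_force: [-0.3, -0.6, -0.3]
gripper_width: 0.0335
grasp_force: 0.0
```

Call:
{"op": "send_rows", "data": {
  "targets": [
    {"turn": [0,0,0],"translation": [0,0,0],"jaw": 1},
    {"turn": [0,0,0],"translation": [0,0,0],"jaw": 1},
    {"turn": [0,0,0],"translation": [0,0,0],"jaw": 1}
  ]
}}

```text
clock: 4.95
eef_pos: [0.5028, -0.2882, 0.021]
eef_rot: [[-0.779, 0.605, 0.166], [0.592, 0.796, -0.125], [-0.208, 0.001, -0.978]]
contact_force: [0.4, 0.2, 0.4]
gripper_width: 0.0094
grasp_force: 0.0
```

Call:
{"op": "send_rows", "data": {
  "targets": [
    {"turn": [0,0,0],"translation": [0.003,0,-0.014],"jaw": 1},
    {"turn": [0,0,0],"translation": [0.004,0,-0.02],"jaw": 1},
    {"turn": [0,0,0],"translation": [0.004,0,-0.02],"jaw": 1},
    {"turn": [0,0,0],"translation": [0.003,0,-0.014],"jaw": 1},
    {"turn": [0,0,0],"translation": [0,0,0],"jaw": 1}
  ]
}}

```text
clock: 5.45
eef_pos: [0.4811, -0.2711, 0.0858]
eef_rot: [[-0.778, 0.605, 0.168], [0.592, 0.796, -0.125], [-0.21, 0.002, -0.978]]
contact_force: [0.2, -0.1, -0.2]
gripper_width: 0.0004
grasp_force: 0.0
```

```bash
cat >> h.py <<'E'
def wristcloud(png=None):
    o=monitor.get_obs();d=get_image("wrist");T=np.eye(4);T[:3,:3]=o["eef_rot"];T[:3,3]=o["eef_pos"];d["T"]=T@d["T_tool_cam"]
    if png: cv2.imwrite(png,d["image"][:,:,::-1])
    return cloud(d),d,o
LO=np.array([.6904,.0874,0]);la=np.radians(12.57);LX=np.array([np.cos(la),np.sin(la),0]);LY=np.array([-LX[1],LX[0],0])
def lane(x,y,z): return LO+x*LX+y*LY+[0,0,z]
E
python3 - <<'E'
from h import *
P,d,o=wristcloud("pics/w2.png")
# rack frame relative to tool: express cloud in a heading frame
h=-o["eef_rot"][:,0]*[1,1,0];h/=np.linalg.norm(h);y=np.cross([0,0,1],h)
Q=(P-(o["eef_pos"]-.019*o["eef_rot"][:,2]));x,yy,z=Q@h,Q@y,P[...,2]
m=(abs(yy)<.03)&(x>-.05)&(x<.13)&(z>.07)&(d["depth"]>0)
print("yaw",np.degrees(np.arctan2(h[1],h[0])))
for i in np.arange(-.03,.12,.01):
    k=m&(x>i)&(x<i+.01); 
    if k.sum()>5: print(i.round(3),k.sum(),"zmax",np.percentile(z[k],[50,98]).round(4),"y",np.percentile(yy[k],[2,98]).round(4))
plan(lane(-.175,-.06,.12),5,12)
E
```

```text
yaw -37.2426520415215
-0.03 2380 zmax [0.1715 0.1954] y [-0.0115  0.0123]
-0.02 1078 zmax [0.141 0.156] y [-0.011   0.0121]
-0.01 32 zmax [0.1576 0.1595] y [0.0002 0.0007]
0.05 6 zmax [0.0932 0.0938] y [0.0003 0.001 ]
0.06 22 zmax [0.0932 0.0938] y [0.0003 0.001 ]
0.07 21 zmax [0.0927 0.0939] y [0.0003 0.001 ]
0.08 17 zmax [0.0931 0.0935] y [0.0003 0.001 ]
t 5.5 q [-0.4   0.43  1.01  2.08 -0.56  0.67  1.87] F [-0.1 -0.5 -1.2] w 0.0003
total shift [ 0.1084  0.2423 -0.0395] turn [ -8.7    0.12 -41.29] rows 6 turn/row [-1.45  0.02 -6.88]
[0.0181, 0.0404, -0.0066]
[0.0131, 0.0424, -0.0055]
[0.0079, 0.0438, -0.0044]
[0.0026, 0.0445, -0.0033]
[-0.0028, 0.0446, -0.0022]
[-0.0081, 0.044, -0.0011]
```

View pics/w2.png

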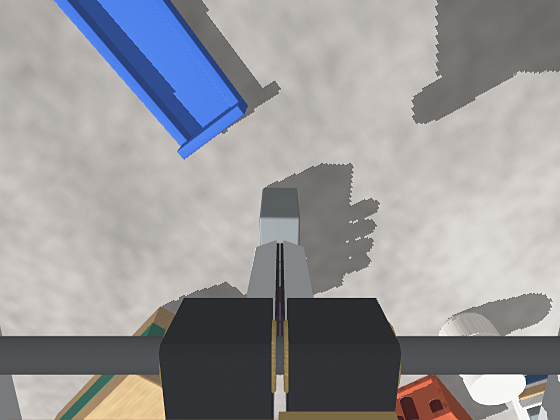

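```bash
python3 - <<'E'
from h import *
P,d,o=wristcloud()
m=(d["depth"]>0)&(P[...,2]>.045)&(P[...,2]<.062)&(np.hypot(P[...,0]-.537,P[...,1]+.3155)<.12)
n,l,s,c=cv2.connectedComponentsWithStats(m.astype(np.uint8))
for i in range(1,n):
    if s[i,4]>40: print(s[i],P[l==i].mean(0).round(4),cv2.minAreaRect((P[l==i][:,:2]*1000).astype(np.float32)))
d=get_image("top");P=cloud(d);Z=P[...,2]
m=(Z>.045)&(Z<.062)&(np.hypot(P[...,0]-.537,P[...,1]+.3155)<.1); print(cv2.minAreaRect((P[m][:,:2]*1000).astype(np.float32)))
cv2.imwrite("pics/t2.png",cv2.resize(d["image"][150:300,340:500,::-1],None,fx=4,fy=4,interpolation=cv2.INTER_CUBIC))
s=get_image("scene");a=s["image"][250:400,320:480,::-1]
cv2.imwrite("pics/t2.png",np.hstack([cv2.resize(d["image"][180:290,370:470,::-1],(400,440)),cv2.resize(a,(400,440))]))
P=cloud(s);Z=P[...,2]
m=(Z>.045)&(Z<.062)&(np.hypot(P[...,0]-.537,P[...,1]+.3155)<.1); print(cv2.minAreaRect((P[m][:,:2]*1000).astype(np.float32)))
E
```

```text
[ 259  211   41   35 1261] [ 0.4921 -0.2788  0.0546] ((494.8879699707031, -280.7342224121094), (30.334095001220703, 24.96991729736328), 54.78574752807617)
((536.9452514648438, -314.54156494140625), (31.918743133544922, 129.80465698242188), 52.532779693603516)
((557.7658081054688, -341.2333679199219), (15.943778038024902, 66.68778991699219), 52.90565872192383)
```

View pics/t2.png

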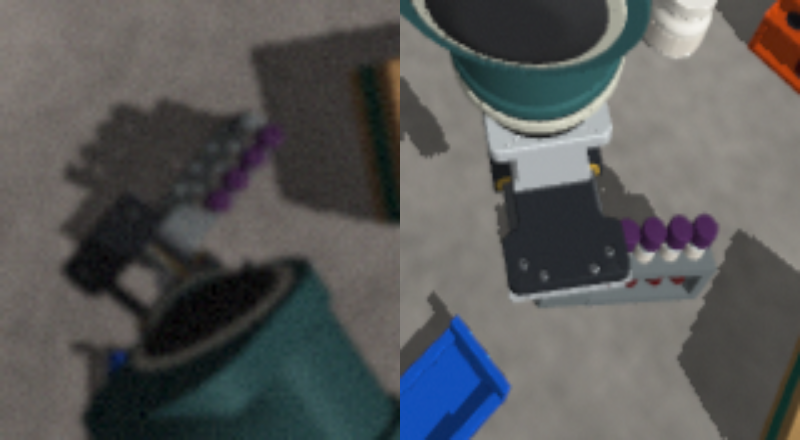

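The three views agree that the rack is unmoved, but the jaw closed to zero without touching it. I'll reopen, go down again, and look before closing.

Call:
{"op": "send_rows", "data": {
  "targets": [
    {"turn": [0,0,0],"translation": [0,0,0],"jaw": -1},
    {"turn": [0,0,0],"translation": [0,0,0],"jaw": -1},
    {"turn": [0,0,0],"translation": [0,0,0],"jaw": -1},
    {"turn": [0,0,0],"translation": [0,0,0],"jaw": -1},
    {"turn": [0,0,0],"translation": [0,0,0],"jaw": -1}
  ]
}}

```text
clock: 6.15
eef_pos: [0.4805, -0.2714, 0.0846]
eef_rot: [[-0.779, 0.605, 0.166], [0.592, 0.796, -0.125], [-0.208, 0.001, -0.978]]
contact_force: [0.5, -0.9, -0.1]
gripper_width: 0.0372
grasp_force: 0.0
```

Call:
{"op": "send_rows", "data": {
  "targets": [
    {"turn": [0,0,0],"translation": [0,0,0],"jaw": -1},
    {"turn": [0,0,0],"translation": [0,0,0],"jaw": -1},
    {"turn": [0,0,0],"translation": [0,0,0],"jaw": -1},
    {"turn": [0,0,0],"translation": [0,0,0],"jaw": -1},
    {"turn": [0,0,0],"translation": [0,0,0],"jaw": -1}
  ]
}}

```text
clock: 6.65
eef_pos: [0.4806, -0.2713, 0.0846]
eef_rot: [[-0.779, 0.605, 0.166], [0.592, 0.796, -0.125], [-0.208, 0.001, -0.978]]
contact_force: [1.3, -0.4, -0.4]
gripper_width: 0.0774
grasp_force: 0.0
```

```bash
python3 - <<'E'
from h import *
P,d,o=wristcloud("pics/w3.png")
Z=P[...,2]
m=(d["depth"]>0)&(Z>.045)&(Z<.062)&(np.hypot(P[...,0]-.537,P[...,1]+.3155)<.09)
print(cv2.minAreaRect((P[m][:,:2]*1000).astype(np.float32)))
m2=(d["depth"]>0)&(Z>.085)&(Z<.097)&(np.hypot(P[...,0]-.553,P[...,1]+.3265)<.06);print(cv2.minAreaRect((P[m2][:,:2]*1000).astype(np.float32)))
print("fingers depth",[ (v,[round(float(d["depth"][v,u]),3) for u in (150,200,240,280,320,360,400)]) for v in (250,280,320,360)])
K=d["intrinsics"];print(K)
for q in ([0,0,0],[0,.05,0],[0,-.05,0]):
    c=np.linalg.inv(d["T_tool_cam"])@[*q,1];print(q,(K@c[:3]/c[2])[:2].round(0),c[2])
a=np.radians(-37.1);G=np.array([.5373-.046*np.cos(a),-.314-.046*np.sin(a),.041]);plan(G,-37.1,12)
E
```

```text
((532.1782836914062, -309.1010437011719), (30.016613006591797, 118.7763671875), 52.885581970214844)
((553.236083984375, -324.70538330078125), (17.41809844970703, 76.71646118164062), 53.65279769897461)
fingers depth [(250, [0.34, 0.18, 0.34, 0.272, 0.337, 0.178, 0.338]), (280, [0.355, 0.173, 0.355, 0.272, 0.356, 0.171, 0.147]), (320, [0.118, 0.379, 0.379, 0.256, 0.381, 0.379, 0.119]), (360, [0.075, 0.077, 0.075, 0.076, 0.076, 0.075, 0.076])]
[[357.50522973   0.         279.47906173]
 [  0.         357.50522973 207.28928746]
 [  0.           0.           1.        ]]
[0, 0, 0] [279. 233.] 0.23190641483984537
[0, 0.05, 0] [356. 233.] 0.2319272258661102
[0, -0.05, 0] [201. 233.] 0.23188560381358053
t 6.7 q [-0.4   0.43  1.01  2.08 -0.56  0.67  1.87] F [ 0.4  0.4 -0.2] w 0.0812
total shift [-0.0153  0.0002  0.0669] turn [ 0.02  0.03 -0.15] rows 2 turn/row [ 0.01  0.01 -0.07]
[-0.0077, 0.0001, 0.0334]
[-0.0077, 0.0001, 0.0334]
```

View pics/w3.png

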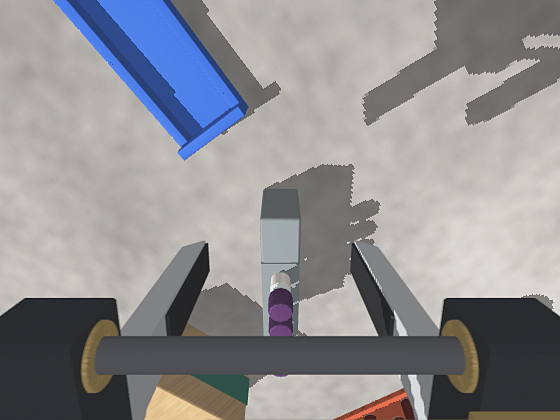

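Wrist view: the block top (262-300, 188-262) is centred between the fingers, whose tips end near row 242. At that depth the tips look shorter than the stated TCP, so I'll measure them from depth.

```bash
python3 - <<'E'
from h import *
P,d,o=wristcloud()
Q=(P-o["eef_pos"])@o["eef_rot"]
m=(d["depth"]>0)&(abs(Q[...,0])<.03)&(abs(Q[...,1])>.03)&(abs(Q[...,1])<.065)&(Q[...,2]<.03)&(Q[...,2]>-.12)
for s in(-1,1):
    k=Q[m&(Q[...,1]*s>0)]
    print(s,len(k),np.percentile(k[:,2],[50,90,98,100]).round(4))
    t=k[k[:,2]>np.percentile(k[:,2],97)];print(t.mean(0).round(4),t.min(0).round(4),t.max(0).round(4))
print(o["gripper_width"])
E
```

```text
-1 4422 [-0.0921 -0.0559 -0.0446 -0.0389]
[ 0.0042 -0.0412 -0.0435] [-0.0078 -0.0493 -0.0463] [ 0.0105 -0.0395 -0.0389]
1 4415 [-0.0921 -0.0562 -0.0446 -0.039 ]
[ 0.0043  0.0426 -0.0436] [-0.0075  0.0407 -0.0465] [ 0.0102  0.0494 -0.039 ]
0.08115240394542086
```

The finger ends really lie 39 mm short of the reported TCP. The jaws therefore closed just above the 55 mm block, which explains the miss. I'll use a 58 mm grasp offset.

```bash
sed -i 's/+.019\*z/+.058*z/' h.py; python3 - <<'E'
from h import *
a=np.radians(-37.1);G=np.array([.5373-.046*np.cos(a),-.314-.046*np.sin(a),.041]);plan(G,-37.1,12)
E
```

```text
t 6.75 q [-0.4   0.43  1.01  2.08 -0.56  0.67  1.87] F [-0.1  0.4  0.3] w 0.0848
total shift [-1.530e-02  1.000e-04  1.059e-01] turn [ 0.03  0.03 -0.14] rows 3 turn/row [ 0.01  0.01 -0.05]
[-0.0051, 0.0, 0.0353]
[-0.0051, 0.0, 0.0353]
[-0.0051, 0.0, 0.0353]
```

Call:
{"op": "send_rows", "data": {
  "targets": [
    {"turn": [0,0,0],"translation": [-0.004,0,0.022],"jaw": -1},
    {"turn": [0,0,0],"translation": [-0.004,0,0.022],"jaw": -1},
    {"turn": [0,0,0],"translation": [-0.004,0,0.022],"jaw": -1},
    {"turn": [0,0,0],"translation": [-0.003,0,0.02],"jaw": -1},
    {"turn": [0,0,0],"translation": [0,0,0],"jaw": -1}
  ]
}}

```text
clock: 7.25
eef_pos: [0.5057, -0.2911, 0.0018]
eef_rot: [[-0.779, 0.605, 0.164], [0.592, 0.796, -0.125], [-0.206, -0.0, -0.979]]
contact_force: [0.4, -0.3, 0.5]
gripper_width: 0.0939
grasp_force: 0.0
```

```bash
python3 - <<'E'
from h import *
P,d,o=wristcloud();print(o["eef_pos"])
Q=(P-o["eef_pos"])@o["eef_rot"]
m=(d["depth"]>0)&(abs(Q[...,0])<.03)&(abs(Q[...,1])>.03)&(abs(Q[...,1])<.065)&(Q[...,2]<.02)&(Q[...,2]>-.12)
print("tip z",P[m][:,2].min())
a=np.radians(-37.1);G=np.array([.5373-.046*np.cos(a),-.314-.046*np.sin(a),.041]);plan(G,-37.1,12)
E
```

```text
[ 0.50574159 -0.29109973  0.00182258]
tip z -0.0014223812548659065
t 7.3 q [-0.19  0.59  0.79  2.05 -0.76  0.56  2.03] F [-0.3  0.2 -0.1] w 0.0943
total shift [-0.0009  0.0009  0.0194] turn [-0.03 -0.06 -0.18] rows 1 turn/row [-0.03 -0.06 -0.18]
[-0.0009, 0.0009, 0.0194]
```

Call:
{"op": "send_rows", "data": {
  "targets": [
    {"turn": [0,0,0],"translation": [-0.0005,0.0005,0.006],"jaw": -1},
    {"turn": [0,0,0],"translation": [0,0.0005,0.006],"jaw": -1},
    {"turn": [0,0,0],"translation": [0,0,0.004],"jaw": -1},
    {"turn": [0,0,0],"translation": [0,0,0],"jaw": -1}
  ]
}}

```text
clock: 7.7
eef_pos: [0.5102, -0.2923, -0.0122]
eef_rot: [[-0.779, 0.605, 0.166], [0.592, 0.796, -0.125], [-0.208, 0.001, -0.978]]
contact_force: [0.1, -0.0, -0.4]
gripper_width: 0.094
grasp_force: 0.0
```

Call:
{"op": "send_rows", "data": {
  "targets": [
    {"turn": [0,0,0],"translation": [0,0,0],"jaw": 1},
    {"turn": [0,0,0],"translation": [0,0,0],"jaw": 1},
    {"turn": [0,0,0],"translation": [0,0,0],"jaw": 1},
    {"turn": [0,0,0],"translation": [0,0,0],"jaw": 1},
    {"turn": [0,0,0],"translation": [0,0,0],"jaw": 1}
  ]
}}

```text
clock: 8.2
eef_pos: [0.5103, -0.2925, -0.0118]
eef_rot: [[-0.779, 0.605, 0.167], [0.592, 0.796, -0.125], [-0.208, 0.001, -0.978]]
contact_force: [0.8, 0.2, 0.1]
gripper_width: 0.0575
grasp_force: 0.0
```

Call:
{"op": "send_rows", "data": {
  "targets": [
    {"turn": [0,0,0],"translation": [0,0,0],"jaw": 1},
    {"turn": [0,0,0],"translation": [0,0,0],"jaw": 1},
    {"turn": [0,0,0],"translation": [0,0,0],"jaw": 1},
    {"turn": [0,0,0],"translation": [0,0,0],"jaw": 1},
    {"turn": [0,0,0],"translation": [0,0,0],"jaw": 1}
  ]
}}

```text
clock: 8.7
eef_pos: [0.5102, -0.2925, -0.012]
eef_rot: [[-0.779, 0.605, 0.166], [0.592, 0.796, -0.125], [-0.208, 0.001, -0.978]]
contact_force: [-0.3, -1.1, 0.1]
gripper_width: 0.0295
grasp_force: 30.0
```

Call:
{"op": "send_rows", "data": {
  "targets": [
    {"turn": [0,0,0],"translation": [0.002,0,-0.01],"jaw": 1},
    {"turn": [0,0,0],"translation": [0.004,0,-0.02],"jaw": 1},
    {"turn": [0,0,0],"translation": [0.004,0,-0.02],"jaw": 1},
    {"turn": [0,0,0],"translation": [0.002,0,-0.01],"jaw": 1},
    {"turn": [0,0,0],"translation": [0,0,0],"jaw": 1}
  ]
}}

```text
clock: 9.2
eef_pos: [0.4913, -0.2774, 0.0454]
eef_rot: [[-0.779, 0.605, 0.168], [0.592, 0.796, -0.125], [-0.21, 0.002, -0.978]]
contact_force: [-0.5, -0.2, -2.0]
gripper_width: 0.0298
grasp_force: 30.0
```

```bash
cat >> h.py <<'E'
def rackstate():
    """tube-top heights and heading offset in the gripper's level frame"""
    P,d,o=wristcloud();h=-o["eef_rot"][:,0]*[1,1,0];h/=np.linalg.norm(h);y=np.cross([0,0,1],h)
    G=o["eef_pos"]-.058*o["eef_rot"][:,2];Q=P-G;x,yy,z=Q@h,Q@y,Q[...,2]
    hsv=cv2.cvtColor(d["image"],cv2.COLOR_RGB2HSV);pur=(hsv[...,0]>120)&(hsv[...,0]<165)&(hsv[...,1]>60)
    m=pur&(abs(yy)<.03)&(x>.02)&(x<.13)&(z>.02)&(z<.09)
    print("G",G.round(4),"yaw",np.degrees(np.arctan2(h[1],h[0])).round(2),"n",m.sum())
    if m.sum()>30:
        for i in(.037,.057,.077,.096):
            k=m&(abs(x-i)<.009)
            if k.sum()>5: print("tube",i,"top z",np.percentile(z[k],95).round(4),"y",((np.percentile(yy[k],3)+np.percentile(yy[k],97))/2).round(4))
E
python3 - <<'E'
from h import *
rackstate()
plan(lane(-.2,-.02,.125),3,12)
E
```

```text
G [ 0.4816 -0.2702  0.1021] yaw -37.23 n 1776
tube 0.037 top z 0.0486 y 0.0005
tube 0.057 top z 0.0398 y 0.0005
t 9.25 q [-0.3   0.51  0.9   2.08 -0.67  0.61  1.95] F [ 0.2 -0.  -2.7] w 0.0301
total shift [ 0.1581  0.2532 -0.0576] turn [ -8.29   0.1  -39.33] rows 7 turn/row [-1.18  0.01 -5.62]
[0.0226, 0.0362, -0.0082]
[0.0189, 0.0384, -0.0075]
[0.0151, 0.0402, -0.0066]
[0.0111, 0.0416, -0.0058]
[0.0069, 0.0426, -0.0049]
[0.0027, 0.0432, -0.004]
[-0.0015, 0.0433, -0.0031]
```

Call:
{"op": "send_rows", "data": {
  "targets": [
    {"turn": [-0.6,0,-2.8],"translation": [0.011,0.018,-0.004],"jaw": 1},
    {"turn": [-1.0,0,-4.6],"translation": [0.018,0.03,-0.006],"jaw": 1},
    {"turn": [-1.0,0,-4.6],"translation": [0.015,0.032,-0.006],"jaw": 1},
    {"turn": [-1.0,0,-4.6],"translation": [0.012,0.033,-0.006],"jaw": 1},
    {"turn": [-1.0,0,-4.6],"translation": [0.01,0.034,-0.005],"jaw": 1}
  ]
}}

```text
clock: 9.75
eef_pos: [0.4996, -0.1131, 0.0567]
eef_rot: [[-0.943, 0.265, 0.201], [0.259, 0.964, -0.053], [-0.208, 0.002, -0.978]]
contact_force: [0.9, 0.1, -1.8]
gripper_width: 0.0299
grasp_force: 30.0
```

```bash
python3 - <<'E'
from h import *
rackstate()
plan(lane(-.2,-.0,.115),12.57,12)
E
```

```text
G [ 0.4879 -0.11    0.1134] yaw -15.38 n 1779
tube 0.037 top z 0.0486 y 0.0007
tube 0.057 top z 0.0394 y 0.0006
t 9.8 q [-0.62  0.36  0.89  2.2  -0.52  0.56  1.94] F [ 2.5  4.4 -1.7] w 0.0298
total shift [ 0.0316  0.1513 -0.008 ] turn [ -5.5    0.   -26.82] rows 4 turn/row [-1.38  0.   -6.71]
[0.0079, 0.0378, -0.002]
[0.0034, 0.0385, -0.0011]
[-0.0011, 0.0387, -0.0002]
[-0.0056, 0.0383, 0.0008]
```

Call:
{"op": "send_rows", "data": {
  "targets": [
    {"turn": [-1.1,0,-5.4],"translation": [0.007,0.029,-0.002],"jaw": 1},
    {"turn": [-1.1,0,-5.4],"translation": [0.004,0.031,-0.001],"jaw": 1},
    {"turn": [-1.1,0,-5.4],"translation": [0.001,0.031,0],"jaw": 1},
    {"turn": [-1.1,0,-5.4],"translation": [-0.003,0.03,0],"jaw": 1},
    {"turn": [-1.1,0,-5.2],"translation": [-0.005,0.03,0.001],"jaw": 1}
  ]
}}

```text
clock: 10.3
eef_pos: [0.5073, 0.0393, 0.0578]
eef_rot: [[-0.956, -0.209, 0.204], [-0.204, 0.978, 0.042], [-0.208, -0.002, -0.978]]
contact_force: [1.3, -0.5, -1.1]
gripper_width: 0.0299
grasp_force: 30.0
```

Call:
{"op": "send_rows", "data": {
  "targets": [
    {"turn": [0,0,0],"translation": [0,0,0],"jaw": 1},
    {"turn": [0,0,0],"translation": [0,0,0],"jaw": 1}
  ]
}}

```text
clock: 10.5
eef_pos: [0.5073, 0.0379, 0.0578]
eef_rot: [[-0.957, -0.204, 0.204], [-0.2, 0.979, 0.041], [-0.208, -0.002, -0.978]]
contact_force: [-0.1, -0.5, -2.5]
gripper_width: 0.0298
grasp_force: 30.0
```

```bash
python3 - <<'E'
from h import *
rackstate()
plan(lane(-.2,-.0,.052),12.57,12)
s=get_image("scene");im=s["image"];P=cloud(s);x=(P-LO)@LX;y=(P-LO)@LY;z=P[...,2]
hsv=cv2.cvtColor(im,cv2.COLOR_RGB2HSV);pur=(hsv[...,0]>120)&(hsv[...,0]<165)&(hsv[...,1]>60)
m=pur&(abs(y)<.04)&(x<.0)&(x>-.3)&(z>.05)
for i in np.arange(-.2,-.06,.01):
    k=m&(x>i)&(x<i+.01)
    if k.sum()>4: print(i.round(3),k.sum(),np.percentile(z[k],95).round(4),y[k].mean().round(4))
# rack bottom edge/side: grey points
m=(abs(y)<.04)&(x>-.27)&(x<-.04)&(z>.04)&~pur
for i in np.arange(-.2,-.06,.01):
    k=m&(x>i)&(x<i+.01)
    if k.sum()>4: print("side",i.round(3),k.sum(),np.percentile(z[k],3).round(4),np.percentile(y[k],5).round(4))
cv2.imwrite("pics/s3.png",cv2.resize(im[130:340,200:480,::-1],(800,600),interpolation=cv2.INTER_CUBIC))
E
```

```text
G [0.4954 0.0356 0.1146] yaw 11.8 n 1777
tube 0.037 top z 0.0486 y 0.001
tube 0.057 top z 0.0394 y 0.0008
t 10.55 q [-0.77  0.31  0.74  2.2  -0.46  0.55  2.08] F [-0.5 -0.8 -1.6] w 0.0297
total shift [0.0115 0.0092 0.0616] turn [-0.29  0.03 -0.82] rows 2 turn/row [-0.15  0.01 -0.41]
[0.0058, 0.0046, 0.0308]
[0.0057, 0.0045, 0.0308]
-0.15 18 0.1641 -0.0142
-0.14 24 0.1623 -0.0147
-0.13 33 0.1639 -0.0146
-0.12 25 0.1631 -0.0153
-0.11 30 0.1639 -0.0149
side -0.2 9 0.0734 -0.0384
side -0.19 6 0.0734 -0.0267
side -0.14 5 0.1415 -0.0196
side -0.13 13 0.1354 -0.0207
side -0.12 16 0.1252 -0.0186
side -0.11 30 0.123 -0.0275
side -0.1 26 0.1128 -0.0281
```

View pics/s3.png

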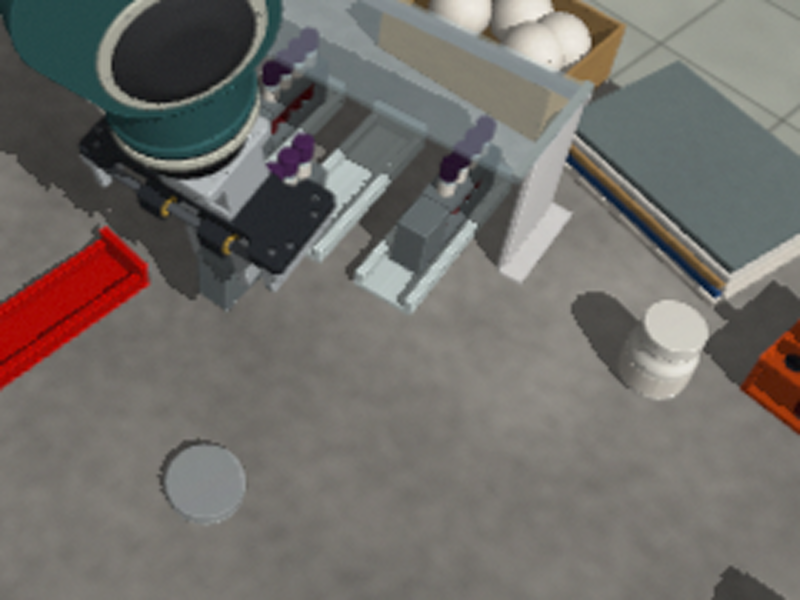

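Tube tops are level at z≈0.164 and the rack hangs straight, short of the middle lane's mouth. Next: align and lower.

Call:
{"op": "send_rows", "data": {
  "targets": [
    {"turn": [-0.2,0,-0.4],"translation": [0.002,0.004,0.008],"jaw": 1},
    {"turn": [-0.1,0,-0.4],"translation": [0.003,0.005,0.012],"jaw": 1},
    {"turn": [0,0,0],"translation": [0.003,0,0.014],"jaw": 1},
    {"turn": [0,0,0],"translation": [0.003,0,0.01],"jaw": 1},
    {"turn": [0,0,0],"translation": [0,0,0],"jaw": 1}
  ]
}}

```text
clock: 11.1
eef_pos: [0.5028, 0.0458, 0.0114]
eef_rot: [[-0.955, -0.218, 0.201], [-0.213, 0.976, 0.045], [-0.207, 0.0, -0.978]]
contact_force: [-1.3, -1.1, -1.1]
gripper_width: 0.0295
grasp_force: 30.0
```

```bash
cat >> h.py <<'E'
def where():
    o=monitor.get_obs();R=o["eef_rot"];G=o["eef_pos"]-.058*R[:,2]-LO
    print("G lane",(G@LX).round(4),(G@LY).round(4),G[2].round(4),"yaw err",np.degrees(np.arctan2(-R[1,0],-R[0,0])-la).round(2),"tilt",np.degrees(np.arccos(-R[2,2])).round(2),"F",o["contact_force"].round(1))
E
python3 - <<'E'
from h import *
where()
plan(lane(-.2,-.0,.054),12.57,12)
plan(lane(-.12,-.0,.054),12.57,12)
E
```

```text
G lane -0.2041 0.0002 0.0681 yaw err 0.01 tilt 11.92 F [-1.3 -1.1 -1.1]
t 11.1 q [-0.67  0.39  0.62  2.23 -0.6   0.45  2.2 ] F [-1.3 -1.1 -1.1] w 0.0295
total shift [-0.0012 -0.0002  0.0147] turn [ 0.02 -0.08  0.01] rows 1 turn/row [ 0.02 -0.08  0.01]
[-0.0012, -0.0002, 0.0147]
t 11.1 q [-0.67  0.39  0.62  2.23 -0.6   0.45  2.2 ] F [-1.3 -1.1 -1.1] w 0.0295
total shift [-0.0794 -0.0003  0.0312] turn [ 0.02 -0.08  0.01] rows 2 turn/row [ 0.01 -0.04  0.01]
[-0.0397, -0.0001, 0.0156]
[-0.0397, -0.0001, 0.0156]
```

Call:
{"op": "send_rows", "data": {
  "targets": [
    {"turn": [0,0,0],"translation": [-0.001,0,0.007],"jaw": 1},
    {"turn": [0,0,0],"translation": [0,0,0.007],"jaw": 1},
    {"turn": [0,0,0],"translation": [-0.01,0,0.002],"jaw": 1},
    {"turn": [0,0,0],"translation": [-0.02,0,0.004],"jaw": 1},
    {"turn": [0,0,0],"translation": [-0.02,0,0.004],"jaw": 1}
  ]
}}

```text
clock: 11.6
eef_pos: [0.559, 0.059, 0.0004]
eef_rot: [[-0.954, -0.219, 0.204], [-0.214, 0.976, 0.047], [-0.209, 0.001, -0.978]]
contact_force: [-0.0, -0.5, -1.9]
gripper_width: 0.0302
grasp_force: 30.0
```

```bash
python3 - <<'E'
from h import *
where()
plan(lane(-.06,-.0,.053),12.57,12)
E
```

```text
G lane -0.1466 0.0009 0.0571 yaw err 0.08 tilt 12.09 F [-0.  -0.5 -1.9]
t 11.6 q [-0.63  0.49  0.58  2.1  -0.64  0.48  2.21] F [-0.  -0.5 -1.9] w 0.0302
total shift [-0.0837 -0.0011  0.0222] turn [0.06 0.09 0.08] rows 2 turn/row [0.03 0.04 0.04]
[-0.0419, -0.0005, 0.0111]
[-0.0419, -0.0005, 0.0111]
```

Nose is inside the mouth without contact. Slide in further, still short of the plate limit.

Call:
{"op": "send_rows", "data": {
  "targets": [
    {"turn": [0,0,0],"translation": [-0.017,0,0.0045],"jaw": 1},
    {"turn": [0,0,0],"translation": [-0.017,0,0.0045],"jaw": 1},
    {"turn": [0,0,0],"translation": [-0.017,0,0.0045],"jaw": 1},
    {"turn": [0,0,0],"translation": [-0.016,0,0.004],"jaw": 1},
    {"turn": [0,0,0],"translation": [-0.008,0,0.002],"jaw": 1}
  ]
}}

```text
clock: 12.1
eef_pos: [0.6348, 0.0762, -0.0032]
eef_rot: [[-0.954, -0.22, 0.204], [-0.215, 0.976, 0.046], [-0.21, 0.0, -0.978]]
contact_force: [0.1, -0.6, -1.7]
gripper_width: 0.0299
grasp_force: 30.0
```

```bash
python3 - <<'E'
from h import *
where()
plan(lane(-.062,-.0,.050),12.57,12)
E
```

```text
G lane -0.0689 0.0012 0.0535 yaw err 0.13 tilt 12.1 F [ 0.1 -0.6 -1.7]
t 12.1 q [-0.6   0.61  0.57  1.92 -0.65  0.57  2.17] F [ 0.1 -0.6 -1.7] w 0.0299
total shift [-0.0059 -0.0012  0.0049] turn [0.04 0.1  0.13] rows 1 turn/row [0.04 0.1  0.13]
[-0.0059, -0.0012, 0.0049]
```

Call:
{"op": "send_rows", "data": {
  "targets": [
    {"turn": [0,0,0],"translation": [-0.005,-0.001,0.002],"jaw": 1},
    {"turn": [0,0,0],"translation": [0,0,0.0015],"jaw": 1},
    {"turn": [0,0,0],"translation": [0,0,0.0015],"jaw": 1},
    {"turn": [0,0,0],"translation": [0,0,0],"jaw": 1}
  ]
}}

```text
clock: 12.5
eef_pos: [0.6387, 0.0757, -0.0069]
eef_rot: [[-0.954, -0.219, 0.204], [-0.214, 0.976, 0.046], [-0.209, 0.001, -0.978]]
contact_force: [-0.5, -1.4, -0.6]
gripper_width: 0.0295
grasp_force: 30.0
```

```bash
python3 - <<'E'
from h import *
where()
E
```

```text
G lane -0.0651 -0.0003 0.0498 yaw err 0.06 tilt 12.06 F [-0.5 -1.4 -0.6]
```

Call:
{"op": "send_rows", "data": {
  "targets": [
    {"turn": [0,0,0],"translation": [0,0,0],"jaw": -0.2},
    {"turn": [0,0,0],"translation": [0,0,0],"jaw": -0.2},
    {"turn": [0,0,0],"translation": [0,0,0],"jaw": -0.2},
    {"turn": [0,0,0],"translation": [0,0,0],"jaw": -0.2},
    {"turn": [0,0,0],"translation": [0,0,0],"jaw": -0.2}
  ]
}}

```text
clock: 13.0
eef_pos: [0.6391, 0.0759, -0.0071]
eef_rot: [[-0.954, -0.219, 0.204], [-0.214, 0.976, 0.046], [-0.209, 0.001, -0.978]]
contact_force: [0.2, 0.4, -0.7]
gripper_width: 0.0568
grasp_force: 0.0
```

Call:
{"op": "send_rows", "data": {
  "targets": [
    {"turn": [0,0,0],"translation": [0.02,0,-0.005],"jaw": -0.2},
    {"turn": [0,-4,0],"translation": [0.02,0,-0.005],"jaw": -0.2},
    {"turn": [0,-4,0],"translation": [0.015,0,-0.003],"jaw": 1},
    {"turn": [0,0,0],"translation": [0.01,0,0],"jaw": 1},
    {"turn": [0,0,0],"translation": [0,0,0],"jaw": 1}
  ]
}}

```text
clock: 13.5
eef_pos: [0.5739, 0.0611, -0.0104]
eef_rot: [[-0.917, -0.218, 0.333], [-0.204, 0.976, 0.076], [-0.342, 0.002, -0.94]]
contact_force: [1.4, 0.0, -0.8]
gripper_width: 0.0357
grasp_force: 0.0
```

Call:
{"op": "send_rows", "data": {
  "targets": [
    {"turn": [0,0,0],"translation": [0,0,0],"jaw": 1},
    {"turn": [0,0,0],"translation": [0,0,0],"jaw": 1},
    {"turn": [0,0,0],"translation": [0,0,0],"jaw": 1},
    {"turn": [0,0,0],"translation": [0,0,0],"jaw": 1},
    {"turn": [0,0,0],"translation": [0,0,0],"jaw": 1}
  ]
}}

```text
clock: 14.0
eef_pos: [0.575, 0.0617, -0.0104]
eef_rot: [[-0.916, -0.22, 0.334], [-0.206, 0.976, 0.076], [-0.343, 0.0, -0.939]]
contact_force: [0.9, -0.4, 0.1]
gripper_width: 0.0004
grasp_force: 0.0
```

```bash
cat >> h.py <<'E'
def dock():
    P,d,o=wristcloud();x,y,z=(P-LO)@LX,(P-LO)@LY,P[...,2];ok=d["depth"]>0
    m=ok&(abs(y)<.025)&(x>-.13)&(x<.0)&(z>.052)&(z<.066)
    if m.sum()>20: print("block top n",m.sum(),"rear x",np.percentile(x[m],1).round(4),"y",np.percentile(y[m],[2,98]).round(4),"z",np.median(z[m]).round(4))
    for s in(-1,1):
        k=ok&(y*s>.018)&(y*s<.032)&(x>-.09)&(x<-.04)&(z>.014)&(z<.024);print("wall",s,k.sum(),np.percentile(y[k],[3,97]).round(4) if k.sum()>9 else "")
E
python3 - <<'E'
from h import *
where();dock()
s=get_image("scene");P=cloud(s);x,y,z=(P-LO)@LX,(P-LO)@LY,P[...,2]
m=(abs(y)<.025)&(x>-.13)&(x<.0)&(z>.052)&(z<.066);print("scene block",m.sum(),np.percentile(x[m],[2,98]).round(4),np.percentile(y[m],[2,98]).round(4))
for r in(-.05,): plan(lane(-.125,0,.048),12.57,20)
E
```

```text
G lane -0.1381 -0.0 0.044 yaw err 0.1 tilt 20.05 F [ 0.9 -0.4  0.1]
block top n 399 rear x -0.0739 y [-0.0025  0.0042] z 0.0612
wall -1 36 [-0.0259 -0.0204]
wall 1 53 [0.0239 0.0315]
scene block 248 [-0.0791 -0.0022] [-0.018   0.0111]
t 14.1 q [-0.45  0.46  0.37  2.18 -0.83  0.25  2.42] F [ 0.2  0.  -0.1] w 0.0003
total shift [-0.0137  0.      0.0009] turn [0.06 0.05 0.08] rows 1 turn/row [0.06 0.05 0.08]
[-0.0137, 0.0, 0.0009]
```

Call:
{"op": "send_rows", "data": {
  "targets": [
    {"turn": [0,0,0],"translation": [-0.014,0,0.005],"jaw": 1},
    {"turn": [0,0,0],"translation": [-0.014,0,0.005],"jaw": 1},
    {"turn": [0,0,0],"translation": [-0.009,0,0.003],"jaw": 1},
    {"turn": [0,0,0],"translation": [-0.008,0,0.003],"jaw": 1},
    {"turn": [0,0,0],"translation": [-0.008,0,0.003],"jaw": 1}
  ]
}}

```text
clock: 14.6
eef_pos: [0.6299, 0.0738, -0.0102]
eef_rot: [[-0.917, -0.219, 0.334], [-0.206, 0.976, 0.076], [-0.342, 0.001, -0.94]]
contact_force: [-2.7, -0.7, 2.5]
gripper_width: 0.0005
grasp_force: 1.2
```

```bash
python3 - <<'E'
from h import *
where();dock()
E
```

```text
G lane -0.0819 -0.0001 0.0443 yaw err 0.07 tilt 20.03 F [-2.7 -0.7  2.5]
block top n 1016 rear x -0.0996 y [-0.0111  0.0124] z 0.0597
wall -1 953 [-0.0257 -0.0181]
wall 1 986 [0.0239 0.0315]
```

Call:
{"op": "send_rows", "data": {
  "targets": [
    {"turn": [0,0,0],"translation": [-0.005,0,0.0018],"jaw": 1},
    {"turn": [0,0,0],"translation": [-0.005,0,0.0018],"jaw": 1},
    {"turn": [0,0,0],"translation": [-0.003,0,0.001],"jaw": 1}
  ]
}}

```text
clock: 14.95
eef_pos: [0.6435, 0.0769, -0.0099]
eef_rot: [[-0.917, -0.219, 0.334], [-0.206, 0.976, 0.076], [-0.343, 0.001, -0.939]]
contact_force: [-0.9, -0.9, 0.9]
gripper_width: 0.0007
grasp_force: 0.4
```

Call:
{"op": "send_rows", "data": {
  "targets": [
    {"turn": [0,0,0],"translation": [-0.002,0,0.0007],"jaw": 1},
    {"turn": [0,0,0],"translation": [0,0,0],"jaw": 1}
  ]
}}

```text
clock: 15.15
eef_pos: [0.6455, 0.0774, -0.0099]
eef_rot: [[-0.916, -0.219, 0.335], [-0.206, 0.976, 0.076], [-0.343, 0.0, -0.939]]
contact_force: [0.2, 0.0, -0.3]
gripper_width: 0.0004
grasp_force: 0.0
```

Call:
{"op": "send_rows", "data": {
  "targets": [
    {"turn": [0,0,0],"translation": [-0.002,0,0.0007],"jaw": 1},
    {"turn": [0,0,0],"translation": [0,0,0],"jaw": 1}
  ]
}}

```text
clock: 15.35
eef_pos: [0.6475, 0.0778, -0.0098]
eef_rot: [[-0.916, -0.219, 0.335], [-0.206, 0.976, 0.076], [-0.343, 0.001, -0.939]]
contact_force: [-1.1, 0.3, 0.1]
gripper_width: 0.0002
grasp_force: 0.2
```

```bash
python3 - <<'E'
from h import *
where()
E
```

```text
G lane -0.0639 -0.0001 0.0447 yaw err 0.08 tilt 20.07 F [-1.1  0.3  0.1]
```

Call:
{"op": "send_rows", "data": {
  "targets": [
    {"turn": [0,0,0],"translation": [-0.002,0,0.0007],"jaw": 1},
    {"turn": [0,0,0],"translation": [0,0,0],"jaw": 1}
  ]
}}

```text
clock: 15.55
eef_pos: [0.6487, 0.0781, -0.0102]
eef_rot: [[-0.917, -0.219, 0.333], [-0.206, 0.976, 0.076], [-0.342, 0.001, -0.94]]
contact_force: [-7.2, -1.5, 4.6]
gripper_width: 0.0005
grasp_force: 4.0
```

Call:
{"op": "send_rows", "data": {
  "targets": [
    {"turn": [0,0,0],"translation": [-0.002,0,0.0007],"jaw": 1},
    {"turn": [0,0,0],"translation": [0,0,0],"jaw": 1}
  ]
}}

```text
clock: 15.75
eef_pos: [0.6491, 0.0782, -0.0106]
eef_rot: [[-0.918, -0.219, 0.331], [-0.205, 0.976, 0.076], [-0.339, 0.002, -0.941]]
contact_force: [-22.0, -4.6, 15.3]
gripper_width: 0.0005
grasp_force: 11.2
```

Rising force and no more travel: the nose is home against the stop. Back off, rise, and check.

Call:
{"op": "send_rows", "data": {
  "targets": [
    {"turn": [0,0,0],"translation": [0.004,0,-0.0015],"jaw": 1},
    {"turn": [0,0,0],"translation": [0.015,0,-0.005],"jaw": 1},
    {"turn": [0,0,0],"translation": [0.03,0,-0.01],"jaw": 1},
    {"turn": [0,0,0],"translation": [0.03,0,-0.012],"jaw": 1},
    {"turn": [0,0,0],"translation": [0.02,0,-0.025],"jaw": 1}
  ]
}}

```text
clock: 16.25
eef_pos: [0.5406, 0.0536, 0.0055]
eef_rot: [[-0.917, -0.219, 0.333], [-0.205, 0.976, 0.075], [-0.341, 0.001, -0.94]]
contact_force: [0.9, 0.8, 1.5]
gripper_width: 0.0006
grasp_force: 0.0
```

Call:
{"op": "send_rows", "data": {
  "targets": [
    {"turn": [0,2,0],"translation": [0.01,-0.03,-0.04],"jaw": 1},
    {"turn": [0,2,0],"translation": [0,-0.04,-0.02],"jaw": 1},
    {"turn": [0,2,0],"translation": [0,-0.04,-0.01],"jaw": 1},
    {"turn": [0,0,0],"translation": [0,0,0],"jaw": 1}
  ]
}}

```text
clock: 16.65
eef_pos: [0.5397, -0.0618, 0.0691]
eef_rot: [[-0.946, -0.215, 0.243], [-0.209, 0.977, 0.052], [-0.249, -0.002, -0.969]]
contact_force: [0.2, 0.6, -0.4]
gripper_width: 0.0004
grasp_force: 0.0
```

```bash
python3 - <<'E'
from h import *
where()
import pickle
s0=pickle.load(open("d0.pkl","rb"));
for n in("scene","top"):
    s=get_image(n);P=cloud(s);x,y,z=(P-LO)@LX,(P-LO)@LY,P[...,2]
    for c in(0,.094,-.094):
        m=(abs(y-c)<.025)&(x>-.1)&(x<.0)&(z>.05)&(z<.066)
        if m.sum()>20: print(n,c,m.sum(),"x",np.percentile(x[m],[2,98]).round(4),"y-c",(np.percentile(y[m],[2,98])-c).round(4),"z",np.median(z[m]).round(4))
    if n=="scene": cv2.imwrite("pics/end.png",cv2.resize(s["image"][100:250,250:450,::-1],(800,600),interpolation=cv2.INTER_CUBIC))
E
```

```text
G lane -0.194 -0.1127 0.1253 yaw err -0.1 tilt 14.41 F [ 0.2  0.6 -0.4]
scene -0.094 235 x [-0.0534 -0.0016] y-c [-0.0146  0.0144] z 0.0599
top 0 89 x [-0.0482 -0.0241] y-c [-0.0158  0.0132] z 0.0584
top 0.094 99 x [-0.0505 -0.0235] y-c [-0.0106  0.0181] z 0.0587
top -0.094 106 x [-0.0524 -0.0232] y-c [-0.0122  0.0161] z 0.0584
```

View pics/end.png

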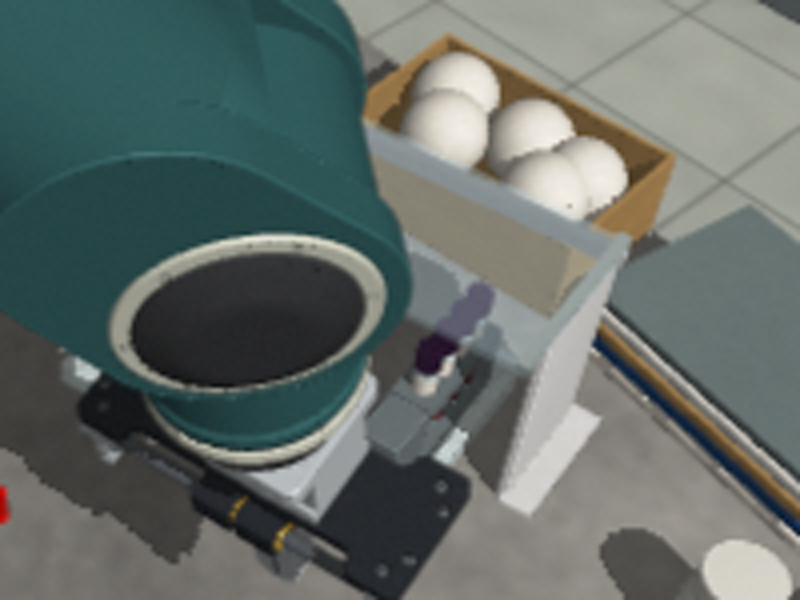

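The top depth puts the loaded rack's rear at lane x −0.048 (home). It is centred to about 3 mm and level with the neighbouring racks, which haven't moved. The arm is clear.

```bash
python3 -c "
from bench import robot
print(robot.job_done())"
```

```text
the job is handed in; nothing more can be done
None
```

The rack is in the middle lane with its nose against the stop, flat and released, and the job is handed in; the verdict wasn't shown.

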